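# Change the cover plate of a water beaker

## Robot

A 7-joint arm with a two-finger parallel gripper is mounted at the origin on a cart in front of the work surface, level with it; the furniture and walls round the work are solid. World frame = base frame: x ahead of the robot, y to its left, z up, the work surface at z = 0. Lengths are in m, angles in rad, forces in N, time in s.
With the tool pointing down it reaches from about 0.35 to 0.9 m from the base axis. Payload 7.2 kg.
Tool frame: the origin (TCP) lies on the centre line of the jaws, within the pads' length; the fingertips stand 8 mm ahead of it and the grasp point (between the pads) lies 11 mm behind it; z points along the fingers, y is the line along which they close (so a half turn about z gives the same grasp; the last joint's range is limited). The gripper opens to 85 mm and grips with 20 to 120 N. Pads are 22 mm wide; open, the fingers measure 114 mm over their backs; the gripper's body (76 mm by 85 mm) begins 54 mm behind the grasp point. The pads swing forward as they close: fully open they stand 13 mm farther back than shut.
Start: joints at [1.142, 0.411, -0.013, 1.596, 0.006, 1.134, -0.082], TCP at [0.221, -0.585, 0.239] pointing down, gripper open.
Joint ranges: [-2.95, 2.95], [-0.29, 1.99], [-1.47, 1.44], [0.14, 2.54], [-1.03, 4.17], [0.13, 1.85], [-2.86, 2.86]. Speed limits (rad/s): [2.39, 2.39, 3.01, 3.01, 3.14, 3.14, 3.14].

## Interface

Orientations are given as a 3x3 rotation matrix whose columns are the frame's x, y, z axes.
In Python, from station import * gives the robot as it stands. The module is installed in compiled form; this text tells all that it offers.
- The arm moves only by the tool play_rows, never from a script. Its argument "deltas" is a list of rows, each a list of 3 entries, a list of its own where there are three numbers: the shift along the tool's x, y, z in units of 10 cm (1.0 is 10 cm), then the turn, a rotation vector about the tool's x, y, z in units of 90 degrees (1.0 is 90 degrees), then the opening, from -1 (shut) to 1 (fully open), so that 0 is half open. In form: [[[dx, dy, dz], [ax, ay, az], hand], ...]. A call has 1 to 12 rows; each row is the pose to reach, as a shift and turn from the pose commanded when the call began, along the tool's axes at that moment; what a row does not reach only later rows make up. A row lasts 1/8 s, in which the tool goes at most 62.5 mm and 10.7 degrees, less where a joint would pass 70% of its speed; a pose out of reach is approached as far as the arm can. A call with a number of a shift or a turn outside -1 to 1 is refused whole. A call with a gripper value outside its range is refused whole. The fingers move at their own pace and stop on an object; "grip_force" is the grip in N (left out, the last holds). Time passes only in rows, so rows that repeat a pose let the fingers close. It gives the time, the measured TCP pose, the force, the opening and the grip force at its end, in the units of the state.
- get_obs(): the state, without advancing time (a new reading comes with each control period).
- get_image(name): name is "scene" or "side" or "wrist"; returns the picture (480x640x3 uint8, red, green, blue); there is no depth.
- camera_params(name): a dict with "fx", "fy", "cx", "cy" (pixels), "k1" (the pictures are not rectified: a ray, as slopes to the right and down, at radius r is drawn at 1 + k1 r^2 times it, then the intrinsics apply), "rvec" (rotation vector, rad) and "tvec" (3), from world to camera coordinates, as OpenCV has them. Camera axes: x right, y down, z forward; pixel columns grow to the right and rows downward; lengths in m; the calibration is good to about 2 mm. A picture is of the moment at which its call begins: read the wrist's pose just before it. camera_params takes no time and is no camera call; for the wrist camera it gives the pose at the moment of the call.
- hand_in(): hands the job in; it is judged then, once.
The state is a dict: "time": time; "joints": joint angles; "qd": joint speeds; "joint_efforts": joint torques, N m; "tcp_pos": TCP position; "tool_rot": TCP orientation; "force": force on the tool from outside, world axes, zero at the start; "wrist_torque": the same for the moment, N m; "grip_width": finger opening in m; "grasp_force": force on a finger pad.
Only numpy, scipy, OpenCV 4.12 (cv2) and the standard library are available. Lean on these libraries where they do the work, as an engineer would, in place of code of your own. Each camera call takes 0.05 s, during which the arm holds its last target. There are 200 camera calls.

## Task

The glass plate that covers the small water beaker is dirty: lift it off and lay it flat in the stainless tray. Then slide the top clean plate of the plate carrier forward until it overhangs the front, pinch it there by its two long edges, and lay it gently over the beaker so that the mouth is completely closed. The beaker keeps standing in its place, the two spare plates stay in the carrier, and the other things on the bench are left alone.

Things in the scene. Friction and masses are not known exactly. Their poses are not given: they have to be found in the camera images.
- carrier: Plate carrier, fixed: white block 104 mm long (x), 88 wide (y), open in front, with an aluminium cheek along each side and two steel pins at the back. Origin under its middle, on the bench; -x is its front, the way plates are drawn out. Three 4 mm plates lie on its seat 30 mm up, in a channel 68 mm wide. Cheeks: 10 mm thick, tops 43 mm up, 1 mm above the top plate, so no edge can be gripped there.
- carrier_lip (a point): Middle of the top front edge of the aluminium lip across the carrier's front: 50.5 mm in front of the carrier's origin, 36 mm above the bench. The lip is 3 mm thick, holds back the two spare plates and lies 2 mm below the underside of the top plate, which passes over it.
- fresh_plate: Top clean glass plate, pale green, 90 (x) x 64 (y) x 4 mm, 58 g. Origin: middle of its underside. Starts over the carrier's origin, axes parallel to the carrier's, top face 42 mm above the bench, front edge 5.5 mm behind the lip's front. A fingertip pressed on it with 5 to 15 N drags it along. Drawn out under 45 mm it stays flat on the stack; farther, it tips.
- spare_high: Clean glass plate directly under the top one, same size; origin at the middle of its underside. Stays in the carrier.
- spare_low: Lowest clean glass plate in the carrier, same size; origin at the middle of its underside. Stays in the carrier.
- old_cover: The dirty cover plate, whitish with round brown stains, 90 mm (its x) x 64 mm (its y) x 4 mm, 58 g, lying loose and centred on the beaker's rim at the start, so its underside is 57 mm above the bench. Origin at the middle of its underside.
- small_beaker: Small glass beaker, 44 x 47 mm across at the rim (spout included), 57 mm high, about 100 g, standing loose on the bench. Origin at the middle of its underside. It must be closed at the end by the clean plate and stand where it stood.
- beaker_mouth (a point): Middle of the beaker's mouth, level with the rim, 57 mm above the beaker's origin.
- wash_tray: Shallow stainless instrument tray, 119 mm (its x) x 229 mm (its y) x 18 mm, loose on the bench, 320 g. Origin at the middle of its underside; floor 2 mm up, 104 x 214 mm inside the 17 mm high walls. A plate laid with its long side along the tray's x leaves 7 mm at each end and plenty of room for fingers at its long edges.
- agar_bottle: Bystander: reagent bottle with white cap, 58 mm across, 103 mm high; origin at the middle of its underside.
- bench_timer: Bystander: white bench timer lying on its back, 58 x 62 x 18 mm; origin at the middle of its underside.
- forceps: Bystander: steel forceps lying on the bench, 115 mm long (its y), 9 mm high; origin at the middle of the underside.
- seedling_dish: Bystander: open dish with seedlings, 62 mm across, 23 mm high; origin at the middle of its underside.
Mind the look-alikes: they are no part of the job. What is shaped like the old_cover but yellow is not meant.

How it is judged:
By the outcome, as a careful person would: the job done as asked, in the order asked, and still so for the second after the job is handed in, with the robot touching nothing.
It also fails if it takes over 64 s, if anything falls off the work surface, if the arm or the gripper's body presses on something with over 40 N, if the wrist force passes 120 N, or if a joint passes its speed limit or range.

## Working session

There is one attempt and no reset: what is moved stays moved. The work goes in short steps, Python scripts to look and compute and a tool call to move; the robot and the scene stay as the last step left them, time stands still between calls to the robot, and variables do not carry over. Pictures are saved under pics/ and viewed, at most 10 in all, crops included, and the job is handed in when it is done.

Besides the shell and the picture viewer there is one more tool, called after "Emit:" as name(argument=value, ...), one argument or row to a line, values as JSON. play_rows: Moves the arm, as the interface text tells. Shifts and turns lie within -1 to 1; 1 stands for 10 cm of shift or 90 degrees of turn. Its arguments: {"type":"object","properties":{"deltas":{"type":"array","items":{"type":"array"}},"grip_force":{"type":"number"}},"required":["deltas"]}

```bash
mkdir -p pics; cat > h.py <<'E'
from station import *
import numpy as np, cv2
def save(name,fn):
    im=get_image(name); cv2.imwrite('pics/'+fn,cv2.cvtColor(im,cv2.COLOR_RGB2BGR)); return im
def ray(p,uv):
    x=(uv[0]-p['cx'])/p['fx']; y=(uv[1]-p['cy'])/p['fy']
    rd=np.hypot(x,y); r=rd
    for _ in range(30): r=rd/(1+p['k1']*r*r)
    s=r/rd if rd>0 else 1
    R=cv2.Rodrigues(np.array(p['rvec'],float))[0]; t=np.array(p['tvec'],float).ravel()
    return -R.T@t, R.T@np.array([x*s,y*s,1.])
def at(p,uv,z):
    c,d=ray(p,uv); return c+d*(z-c[2])/d[2]
def proj(p,X):
    R=cv2.Rodrigues(np.array(p['rvec'],float))[0]; q=R@np.array(X,float)+np.array(p['tvec'],float).ravel()
    x,y=q[0]/q[2],q[1]/q[2]; k=1+p['k1']*(x*x+y*y)
    return np.array([p['fx']*x*k+p['cx'],p['fy']*y*k+p['cy']])
E
python3 - <<'E'
from h import *
for n in ('scene','side'):
    save(n,n+'0.png'); p=camera_params(n); print(n,ray(p,(320,240)),p['fx'],p['k1'])
o=get_obs(); print(o['time'],o['tcp_pos'],o['tool_rot'],o['grip_width'])
E
```

```text
scene (array([0.00463447, 0.72223463, 0.77924829]), array([ 0.46390739, -0.61527634, -0.63749924])) 481.4543450557722 -0.12643039331941625
side (array([-0.12789165,  0.16264024,  1.264956  ]), array([ 0.51164062, -0.10549162, -0.85275505])) 623.0956184560064 -0.10246931810256375
0.1 [ 0.22044506 -0.58435548  0.23851502] [[ 9.35608609e-01  3.53038443e-01 -6.23877775e-04]
 [ 3.53038978e-01 -9.35607636e-01  1.35335400e-03]
 [-1.05918823e-04 -1.48646282e-03 -9.99998890e-01]] 0.08518463984321971
```

View pics/scene0.png

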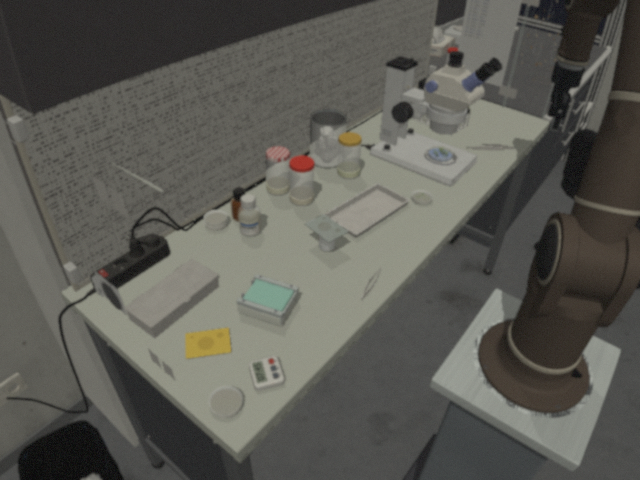

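View pics/side0.png

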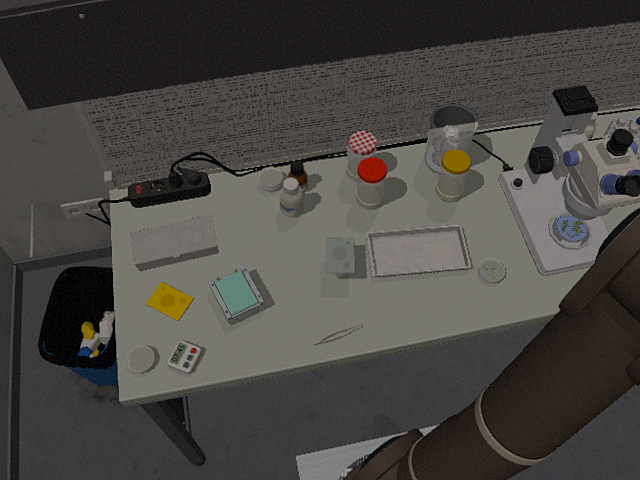

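Candidates for the dirty cover in the side view: the whitish plate on the beaker at (340,255), the yellow plate at (170,300) and the green top plate in the carrier at (237,293). The description fits (340,255). The tray is at (418,251). I'll check the choice in one close crop.

```bash
python3 - <<'E'
import cv2
im=cv2.imread('pics/side0.png')[215:335,200:480]
cv2.imwrite('pics/crop0.png',cv2.resize(im,(784,336),interpolation=cv2.INTER_CUBIC))
E
```

```text
(no output)
```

View pics/crop0.png

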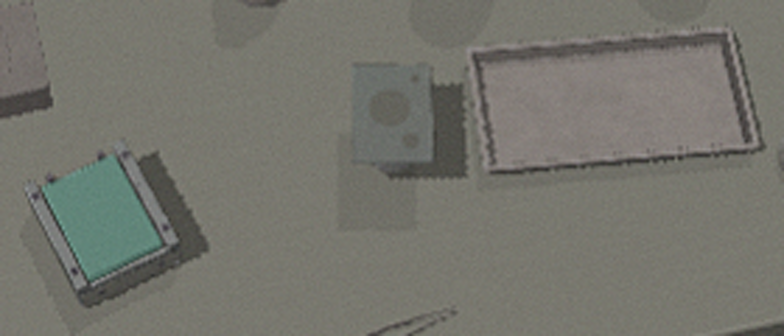

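The crop shows the whitish plate with brown stains at crop (392,113), corners about (352,63), (432,66), (433,163), (351,161). It is the right one. The green plate's corners are (41,188), (115,154), (163,245), (91,281), and the tray rim's are (470,49), (735,30), (763,148), (490,172).

```bash
python3 - <<'E'
from h import *
np.set_printoptions(precision=4,suppress=True)
p=camera_params('side')
def quad(n,c,z):
    P=np.array([at(p,(u/2.8+200-.3,v/2.8+215-.3),z) for u,v in c])
    r=cv2.minAreaRect(P[:,:2].astype(np.float32)*1000); 
    e=[np.linalg.norm(P[i]-P[i-1]) for i in range(4)]
    d=P[0]+P[1]-P[2]-P[3]; print(n,P.mean(0),'edges',np.array(e),'yaw far axis deg',np.degrees(np.arctan2(d[1],d[0])))
quad('cover',[(352,63),(432,66),(433,163),(351,161)],.061)
quad('fresh',[(41,188),(115,154),(163,245),(91,281)],.042)
quad('tray',[(470,49),(735,30),(763,148),(490,172)],.018)
o=get_obs();print(o['joints'],o['time'])
p=camera_params('wrist');print(ray(p,(320,240)),o['tcp_pos'],p['fx'])
E
```

```text
cover [ 0.5472 -0.0213  0.061 ] edges [0.0905 0.0649 0.0894 0.0644] yaw far axis deg -12.807645195294194
fresh [0.5132 0.219  0.042 ] edges [0.0926 0.0647 0.0912 0.0621] yaw far axis deg 16.751341928189262
tray [ 0.5459 -0.2127  0.018 ] edges [0.1184 0.2285 0.1156 0.2268] yaw far axis deg -6.666406373211729
[ 1.1418  0.4118 -0.0127  1.597   0.0056  1.1343 -0.0822] 0.1
(array([ 0.2852, -0.5612,  0.3728]), array([-0.2557, -0.0877, -0.9628])) [ 0.2204 -0.5844  0.2385] 332.16400106124075
```

Sizes match the description: cover 90x64 at (0.547,-0.021), yaw -12.8°; carrier plate at (0.513,0.219), yaw 16.8°; tray at (0.546,-0.213), yaw -6.7°. Moving above the cover.

Emit:
play_rows(
  deltas=[
    [[0.42, -0.34, 0], [0, 0, 0], 1],
    [[0.84, -0.68, 0], [0, 0, 0], 1],
    [[0.84, -0.68, 0], [0, 0, 0], 1],
  ],
)

```text
time: 0.48
tcp_pos: [0.2783, -0.4877, 0.2392]
tool_rot: [[0.933, 0.359, 0.001], [0.359, -0.933, 0.002], [0.002, -0.001, -1.0]]
force: [-0.1, -1.1, -0.2]
grip_width: 0.0852
grasp_force: 0.0
```

Emit:
play_rows(
  deltas=[
    [[0.42, -0.34, 0], [0, 0, 0], 1],
    [[0.84, -0.68, 0], [0, 0, 0], 1],
    [[0.84, -0.68, 0], [0, 0, 0], 1],
  ],
)

```text
time: 0.85
tcp_pos: [0.3321, -0.3951, 0.2393]
tool_rot: [[0.933, 0.359, 0.001], [0.359, -0.933, 0.001], [0.001, -0.001, -1.0]]
force: [-0.1, -0.5, 0.3]
grip_width: 0.0855
grasp_force: 0.0
```

Emit:
play_rows(
  deltas=[
    [[0.42, -0.34, 0], [0, 0, 0], 1],
    [[0.84, -0.68, 0], [0, 0, 0], 1],
    [[0.84, -0.68, 0], [0, 0, 0], 1],
  ],
)

```text
time: 1.23
tcp_pos: [0.3862, -0.3025, 0.2393]
tool_rot: [[0.934, 0.358, 0.001], [0.358, -0.934, 0.001], [0.001, -0.001, -1.0]]
force: [0.3, -1.0, -0.6]
grip_width: 0.0851
grasp_force: 0.0
```

Emit:
play_rows(
  deltas=[
    [[0.42, -0.34, 0], [0, 0, 0], 1],
    [[0.84, -0.68, 0], [0, 0, 0], 1],
    [[0.84, -0.68, 0], [0, 0, 0], 1],
  ],
)

```text
time: 1.6
tcp_pos: [0.4406, -0.2097, 0.2393]
tool_rot: [[0.934, 0.357, 0.001], [0.357, -0.934, 0.001], [0.001, -0.001, -1.0]]
force: [0.2, -0.5, -0.4]
grip_width: 0.0854
grasp_force: 0.0
```

Emit:
play_rows(
  deltas=[
    [[0.42, -0.34, 0], [0, 0, 0], 1],
    [[0.84, -0.68, 0], [0, 0, 0], 1],
    [[0.84, -0.68, 0], [0, 0, 0], 1],
  ],
)

```text
time: 1.98
tcp_pos: [0.495, -0.1166, 0.2391]
tool_rot: [[0.934, 0.357, 0.001], [0.357, -0.934, 0.001], [0.001, -0.001, -1.0]]
force: [-0.3, 0.3, -0.7]
grip_width: 0.0857
grasp_force: 0.0
```

Emit:
play_rows(
  deltas=[
    [[0.42, -0.34, 0.2], [0, 0, 0.1], 1],
    [[0.84, -0.68, 0.5], [0, 0, 0.2], 1],
    [[0.84, -0.68, 0.7], [0, 0, 0.3], 1],
    [[0.84, -0.68, 0.8], [0, 0, 0.372], 1],
    [[0.84, -0.68, 0.8], [0, 0, 0.372], 1],
    [[0.84, -0.68, 0.8], [0, 0, 0.372], 1],
  ],
)

```text
time: 2.72
tcp_pos: [0.5484, -0.0268, 0.1597]
tool_rot: [[0.975, -0.221, 0.0], [-0.221, -0.975, -0.001], [0.001, 0.001, -1.0]]
force: [-1.0, 0.1, -0.3]
grip_width: 0.0853
grasp_force: 0.0
```

```bash
python3 - <<'E'
from h import *
import json
p=camera_params('wrist'); save('wrist','w1.png')
json.dump({k:np.array(v).tolist() for k,v in p.items()},open('pw1.json','w'))
print([proj(p,(x,y,z)).round() for x,y,z in [(.5472,-.0213,.061),(.5484,-.0268,.061)]])
E
```

```text
[array([314., 248.]), array([321., 245.])]
```

View pics/w1.png

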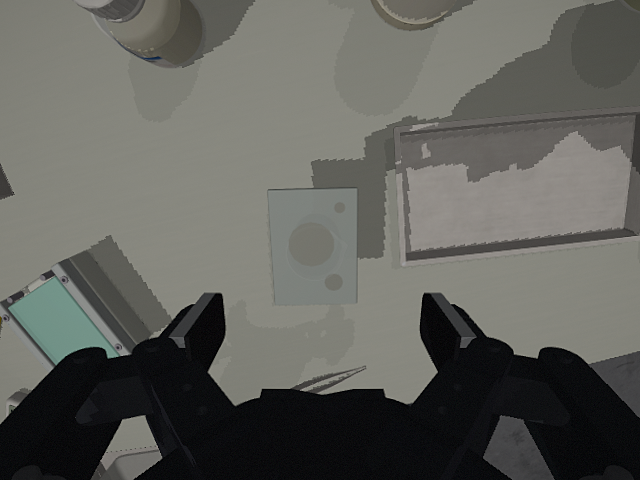

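The wrist view shows the cover with corners at (268,190), (357,188), (357,304), (274,304), and the open fingertips at about (223,294) and (422,294).

```bash
python3 - <<'E'
from h import *
import json
np.set_printoptions(precision=4,suppress=True)
p=json.load(open('pw1.json')); o=get_obs(); R=np.array(o['tool_rot']); t=np.array(o['tcp_pos']); print(t)
P=np.array([at(p,c,.061) for c in [(268,190),(357,188),(357,304),(274,304)]])
d=P[0]+P[1]-P[2]-P[3]; print(P.mean(0),[np.linalg.norm(P[i]-P[i-1]) for i in range(4)],np.degrees(np.arctan2(d[1],d[0])), 'tool yaw',np.degrees(np.arctan2(R[1,0],R[0,0])))
print('in tool',R.T@(P.mean(0)-t))
for x in (.011,-.011):
  for z in (.01,0,-.01,-.02): print(x,z,proj(p,t+R@[x,.0427,z]),proj(p,t+R@[x,-.0427,z]))
E
```

```text
[ 0.5485 -0.0265  0.1599]
[ 0.5463 -0.0211  0.061 ] [np.float64(0.08780300464014744), np.float64(0.0623496498072314), np.float64(0.08915815723209336), np.float64(0.06415871832892256)] -11.669589925241025 tool yaw -12.778977867511056
in tool [-0.0034 -0.0048  0.0989]
0.011 0.01 [410.8858 276.7179] [228.2633 276.5192]
0.011 0 [416.67   285.2918] [222.1183 285.0718]
0.011 -0.01 [423.248  295.0567] [215.1322 294.8101]
0.011 -0.02 [430.7905 306.273 ] [207.1243 305.9929]
-0.011 0.01 [407.3392 318.7762] [231.9395 318.5578]
-0.011 0 [412.6155 329.5812] [226.3275 329.3382]
-0.011 -0.01 [418.5702 341.7959] [219.9955 341.5225]
-0.011 -0.02 [425.3375 355.7045] [212.8016 355.3928]
```

Emit:
play_rows(
  deltas=[
    [[-0.03, -0.05, 0.3], [0, 0, -0.01], 1],
    [[-0.03, -0.05, 0.6], [0, 0, -0.01], 1],
    [[-0.03, -0.05, 0.9], [0, 0, -0.01], 1],
    [[-0.03, -0.05, 0.95], [0, 0, -0.01], 1],
    [[-0.03, -0.05, 1.0], [0, 0, -0.01], 1],
    [[-0.03, -0.05, 1.0], [0, 0, -0.01], 1],
  ],
  grip_force=40,
)

```text
time: 3.52
tcp_pos: [0.5469, -0.0197, 0.0601]
tool_rot: [[0.979, -0.206, 0.001], [-0.206, -0.979, -0.0], [0.001, -0.0, -1.0]]
force: [0.1, -0.0, -0.2]
grip_width: 0.0854
grasp_force: 0.0
```

Emit:
play_rows(
  deltas=[
    [[0, 0, 0.05], [0, 0, 0], 0.7],
    [[0, 0, 0.05], [0, 0, 0], 0.7],
    [[0, 0, 0.05], [0, 0, 0], 0.6],
    [[0, 0, 0.05], [0, 0, 0], 0.4],
    [[0, 0, 0.05], [0, 0, 0], 0.2],
    [[0, 0, 0.05], [0, 0, 0], -0.2],
    [[0, 0, 0.05], [0, 0, 0], -1],
    [[0, 0, 0.05], [0, 0, 0], -1],
  ],
)

```text
time: 4.53
tcp_pos: [0.5466, -0.0195, 0.0548]
tool_rot: [[0.978, -0.206, 0.001], [-0.206, -0.978, -0.0], [0.001, -0.0, -1.0]]
force: [-2.3, -0.2, 5.2]
grip_width: 0.0625
grasp_force: 42.7
```

Emit:
play_rows(
  deltas=[
    [[0, 0, -0.15], [0, 0, 0], -1],
    [[0, 0, -0.4], [0, 0, 0], -1],
    [[0, 0, -0.8], [0, 0, 0], -1],
    [[0, 0, -0.8], [0, 0, 0], -1],
  ],
)

```text
time: 5.03
tcp_pos: [0.5485, -0.0194, 0.138]
tool_rot: [[0.978, -0.206, 0.006], [-0.206, -0.978, -0.0], [0.006, -0.001, -1.0]]
force: [0.1, 0.7, 0.2]
grip_width: 0.0625
grasp_force: 43.9
```

Emit:
play_rows(
  deltas=[
    [[0.08, 0.4, 0], [0, 0, -0.02], -1],
    [[0.17, 0.85, 0], [0, 0, -0.058], -1],
    [[0.2, 0.95, 0], [0, 0, -0.058], -1],
    [[0.2, 0.95, 0], [0, 0, -0.058], -1],
  ],
)

```text
time: 5.52
tcp_pos: [0.546, -0.117, 0.134]
tool_rot: [[0.993, -0.118, -0.001], [-0.118, -0.993, 0.0], [-0.001, -0.0, -1.0]]
force: [0.1, 0.1, -0.2]
grip_width: 0.0627
grasp_force: 43.9
```

```bash
python3 - <<'E'
from h import *
import json
np.set_printoptions(precision=4,suppress=True)
p=json.load(open('pw1.json')); P=np.array([at(p,c,.018) for c in [(394,127),(403,266),(640,239)]]);print(P)
ps=camera_params('side')
for u,v in [(470,49),(490,172),(735,30),(763,148)]: print(at(ps,(u/2.8+199.7,v/2.8+214.7),.018))
save('side','s2.png'); im=cv2.imread('pics/s2.png')[200:300,300:500]
cv2.imwrite('pics/s2c.png',cv2.resize(im,(800,400),interpolation=cv2.INTER_CUBIC))
o=get_obs();print(o['time'],o['tcp_pos'],o['tool_rot'],o['grip_width'])
E
```

```text
[[ 0.6187 -0.1021  0.018 ]
 [ 0.5011 -0.0904  0.018 ]
 [ 0.4767 -0.3116  0.018 ]]
[ 0.6181 -0.1061  0.018 ]
[ 0.5004 -0.0933  0.018 ]
[ 0.5898 -0.3329  0.018 ]
[ 0.4751 -0.3186  0.018 ]
5.575 [ 0.5462 -0.1157  0.1341] [[ 0.9932 -0.1166 -0.0004]
 [-0.1166 -0.9932  0.0008]
 [-0.0005 -0.0008 -1.    ]] 0.06231798585587992
```

View pics/s2c.png

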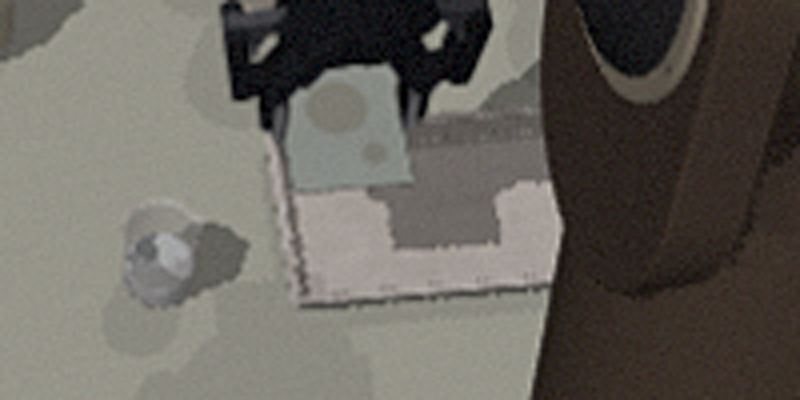

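The cover is held level and the beaker is still standing at crop (160,255). I'll carry on over the tray and lower.

Emit:
play_rows(
  deltas=[
    [[0.06, 0.5, 0], [0, 0, 0], -1],
    [[0.12, 0.95, 0.2], [0, 0, 0], -1],
    [[0.12, 0.95, 0.6], [0, 0, 0], -1],
    [[0.12, 0.95, 0.9], [0, 0, 0], -1],
    [[0.12, 0.95, 0.9], [0, 0, 0], -1],
    [[0.12, 0.95, 0.9], [0, 0, 0], -1],
  ],
)

```text
time: 6.32
tcp_pos: [0.5482, -0.2112, 0.0453]
tool_rot: [[0.993, -0.115, 0.001], [-0.115, -0.993, 0.0], [0.001, -0.0, -1.0]]
force: [-0.2, -0.4, -0.4]
grip_width: 0.0621
grasp_force: 44.1
```

Emit:
play_rows(
  deltas=[
    [[0, 0, 0.15], [0, 0, 0], -1],
    [[0, 0, 0.25], [0, 0, 0], -1],
    [[0, 0, 0.3], [0, 0, 0], -1],
    [[0, 0, 0.33], [0, 0, 0], -1],
    [[0, 0, 0.35], [0, 0, 0], -1],
    [[0, 0, 0.35], [0, 0, 0], -1],
  ],
)

```text
time: 7.08
tcp_pos: [0.5472, -0.2125, 0.0093]
tool_rot: [[0.993, -0.117, 0.0], [-0.117, -0.993, -0.0], [0.0, 0.0, -1.0]]
force: [0.1, 0.1, -1.1]
grip_width: 0.0622
grasp_force: 44.1
```

Emit:
play_rows(
  deltas=[
    [[0, 0, 0.02], [0, 0, 0], -1],
    [[0, 0, 0.03], [0, 0, 0], -1],
    [[0, 0, 0.03], [0, 0, 0], -1],
  ],
)

```text
time: 7.45
tcp_pos: [0.5471, -0.2124, 0.0063]
tool_rot: [[0.993, -0.116, -0.0], [-0.116, -0.993, -0.0], [-0.0, 0.0, -1.0]]
force: [0.4, -0.5, -0.4]
grip_width: 0.0621
grasp_force: 44.1
```

Emit:
play_rows(
  deltas=[
    [[0, 0, 0.01], [0, 0, 0], -1],
    [[0, 0, 0.015], [0, 0, 0], -1],
    [[0, 0, 0.015], [0, 0, 0], -1],
  ],
)

```text
time: 7.82
tcp_pos: [0.5471, -0.2124, 0.0048]
tool_rot: [[0.993, -0.116, -0.0], [-0.116, -0.993, -0.0], [-0.0, 0.0, -1.0]]
force: [0.2, 0.3, -0.7]
grip_width: 0.0625
grasp_force: 44.1
```

Emit:
play_rows(
  deltas=[
    [[0, 0, 0.01], [0, 0, 0], -1],
    [[0, 0, 0.015], [0, 0, 0], -1],
    [[0, 0, 0.015], [0, 0, 0], -1],
  ],
)

```text
time: 8.2
tcp_pos: [0.5472, -0.2125, 0.0046]
tool_rot: [[0.993, -0.117, 0.0], [-0.117, -0.993, -0.0], [0.0, 0.0, -1.0]]
force: [-4.1, 0.9, 12.5]
grip_width: 0.0622
grasp_force: 51.3
```

Emit:
play_rows(
  deltas=[
    [[0, 0, 0.01], [0, 0, 0], -1],
    [[0, 0, 0.01], [0, 0, 0], -1],
    [[0, 0, 0.01], [0, 0, 0], -1],
  ],
)

```text
time: 8.57
tcp_pos: [0.5472, -0.2124, 0.0046]
tool_rot: [[0.993, -0.117, 0.0], [-0.117, -0.993, -0.001], [0.0, 0.001, -1.0]]
force: [-7.8, 3.3, 21.7]
grip_width: 0.0624
grasp_force: 56.4
```

Contact at TCP z = 4.6 mm. Releasing and lifting.

Emit:
play_rows(
  deltas=[
    [[0, 0, -0.02], [0, 0, 0], -1],
    [[0, 0, -0.02], [0, 0, 0], -0.2],
    [[0, 0, -0.02], [0, 0, 0], 0.5],
    [[0, 0, -0.02], [0, 0, 0], 0.8],
    [[0, 0, -0.02], [0, 0, 0], 1],
    [[0, 0, -0.02], [0, 0, 0], 1],
  ],
)

```text
time: 9.32
tcp_pos: [0.5471, -0.2124, 0.0041]
tool_rot: [[0.993, -0.116, -0.0], [-0.116, -0.993, 0.0], [-0.0, -0.0, -1.0]]
force: [1.0, -0.2, 0.0]
grip_width: 0.0853
grasp_force: 0.0
```

Emit:
play_rows(
  deltas=[
    [[0, 0, -0.3], [0, 0, 0], 1],
    [[0, 0, -0.7], [0, 0, 0], 1],
    [[0, 0, -1], [0, 0, 0], 1],
    [[0, 0, -1], [0, 0, 0], 1],
    [[0, 0, -1], [0, 0, 0], 1],
  ],
)

```text
time: 9.95
tcp_pos: [0.5467, -0.2123, 0.1037]
tool_rot: [[0.993, -0.116, -0.001], [-0.116, -0.993, 0.0], [-0.001, -0.0, -1.0]]
force: [0.2, 1.0, -0.8]
grip_width: 0.0853
grasp_force: 0.0
```

```bash
python3 - <<'E'
from h import *
import json
p=camera_params('wrist'); save('wrist','w2.png')
json.dump({k:np.array(v).tolist() for k,v in p.items()},open('pw2.json','w'))
o=get_obs();print(o['time'],o['tcp_pos'],o['joints'])
E
```

```text
10.0 [ 0.54641417 -0.21224966  0.10324625] [ 0.45507797  0.50686044 -0.22379293  1.81288241  0.14527545  0.83944026
 -1.52642923]
```

View pics/w2.png

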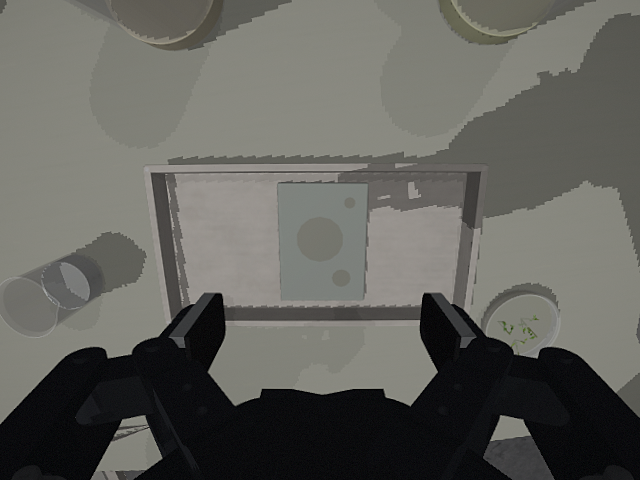

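The cover lies flat in the tray at (322,240) and the beaker stands at the left, rim about (30,306). Next, to the carrier.

Emit:
play_rows(
  deltas=[
    [[-0.08, -0.4, -0.4], [0, 0, 0], 1],
    [[-0.16, -0.85, -0.6], [0, 0, 0], 1],
    [[-0.16, -0.85, -0.6], [0, 0, 0], 1],
  ],
)

```text
time: 10.38
tcp_pos: [0.5418, -0.1217, 0.165]
tool_rot: [[0.994, -0.11, 0.001], [-0.11, -0.994, 0.002], [0.001, -0.002, -1.0]]
force: [0.2, 0.0, 0.1]
grip_width: 0.0853
grasp_force: 0.0
```

Emit:
play_rows(
  deltas=[
    [[-0.08, -0.4, 0], [0, 0, 0], 1],
    [[-0.16, -0.85, 0], [0, 0, 0], 1],
    [[-0.16, -0.85, 0], [0, 0, 0], 1],
  ],
)

```text
time: 10.75
tcp_pos: [0.5344, -0.0365, 0.163]
tool_rot: [[0.994, -0.111, -0.002], [-0.111, -0.994, 0.002], [-0.002, -0.001, -1.0]]
force: [0.3, -0.9, 0.3]
grip_width: 0.0853
grasp_force: 0.0
```

Emit:
play_rows(
  deltas=[
    [[-0.08, -0.4, 0], [0, 0, 0], 1],
    [[-0.16, -0.85, 0], [0, 0, 0], 1],
    [[-0.16, -0.85, 0], [0, 0, 0], 1],
  ],
)

```text
time: 11.12
tcp_pos: [0.5287, 0.0489, 0.1633]
tool_rot: [[0.994, -0.112, -0.002], [-0.112, -0.994, 0.001], [-0.002, -0.001, -1.0]]
force: [0.7, -0.5, -0.3]
grip_width: 0.0858
grasp_force: 0.0
```

Emit:
play_rows(
  deltas=[
    [[-0.08, -0.4, 0], [0, 0, 0], 1],
    [[-0.16, -0.85, 0], [0, 0, 0], 1],
    [[-0.16, -0.85, 0], [0, 0, 0], 1],
  ],
)

```text
time: 11.5
tcp_pos: [0.5229, 0.1347, 0.1634]
tool_rot: [[0.994, -0.113, -0.001], [-0.113, -0.994, 0.001], [-0.001, -0.001, -1.0]]
force: [0.2, 0.1, -0.0]
grip_width: 0.0855
grasp_force: 0.0
```

Emit:
play_rows(
  deltas=[
    [[-0.08, -0.4, 0], [0, 0, -0.08], 0.5],
    [[-0.16, -0.85, 0], [0, 0, -0.16], 0],
    [[-0.16, -0.85, 0], [0, 0, -0.26], -1],
    [[-0.16, -0.85, 0], [0, 0, -0.26], -1],
    [[-0.16, -0.85, 0], [0, 0, -0.26], -1],
    [[-0.16, -0.85, 0], [0, 0, -0.26], -1],
  ],
)

```text
time: 12.25
tcp_pos: [0.5176, 0.2177, 0.1641]
tool_rot: [[0.959, 0.284, -0.0], [0.284, -0.959, -0.001], [-0.0, 0.001, -1.0]]
force: [0.4, -0.3, 0.7]
grip_width: 0.0
grasp_force: 0.0
```

```bash
python3 - <<'E'
from h import *
import json
np.set_printoptions(precision=4,suppress=True)
p2=json.load(open('pw2.json')); print('beaker rim',at(p2,(30,306),.057),'base',at(p2,(68,284),.003))
p=camera_params('wrist'); save('wrist','w3.png')
json.dump({k:np.array(v).tolist() for k,v in p.items()},open('pw3.json','w'))
o=get_obs();print(o['time'],o['tcp_pos'],o['tool_rot'],o['grip_width'],o['joints'])
E
```

```text
beaker rim [ 0.5428 -0.025   0.057 ] base [ 0.5369 -0.008   0.003 ]
12.3 [0.5175 0.2181 0.1642] [[ 0.9586  0.2849  0.0001]
 [ 0.2849 -0.9586 -0.0004]
 [-0.      0.0004 -1.    ]] -0.00010368032291522349 [-0.1348  0.4225 -0.455   1.8125  0.2227  0.9573 -1.966 ]
```

View pics/w3.png

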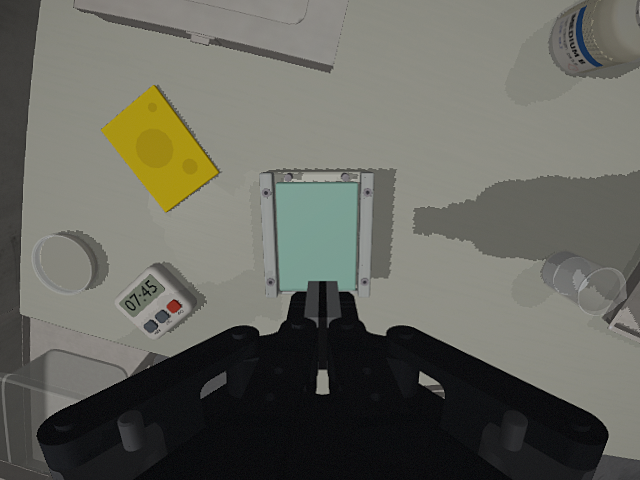

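The green plate has corners at about (277,182), (358,182), (357,291), (279,291), with the pins at the back at (289,177) and (346,177). The beaker rim is at about (602,292).

```bash
python3 - <<'E'
from h import *
import json
np.set_printoptions(precision=4,suppress=True)
p=json.load(open('pw3.json')); o=get_obs(); R=np.array(o['tool_rot']); t=np.array(o['tcp_pos'])
P=np.array([at(p,c,.042) for c in [(277,182),(358,182),(357,291),(279,291)]])
d=P[0]+P[1]-P[2]-P[3]; print(P.mean(0),[np.linalg.norm(P[i]-P[i-1]) for i in range(4)],np.degrees(np.arctan2(d[1],d[0])), 'tool yaw',np.degrees(np.arctan2(R[1,0],R[0,0])))
print('in tool',R.T@(P.mean(0)-t))
print('beaker rim',at(p,(602,292),.057))
E
```

```text
[0.5146 0.2195 0.042 ] [np.float64(0.09069676374570583), np.float64(0.06207185004411441), np.float64(0.09066625679142229), np.float64(0.06552572499847183)] 16.588142385261683 tool yaw 16.553681879340544
in tool [-0.0024 -0.0022  0.1222]
beaker rim [ 0.5421 -0.0193  0.057 ]
```

Emit:
play_rows(
  deltas=[
    [[0.08, -0.02, 0.4], [0, 0, 0], -1],
    [[0.08, -0.02, 0.8], [0, 0, 0], -1],
    [[0.08, -0.02, 1.0], [0, 0, 0], -1],
    [[0.08, -0.02, 1.0], [0, 0, 0], -1],
    [[0.08, -0.02, 1.0], [0, 0, 0], -1],
  ],
)

```text
time: 12.92
tcp_pos: [0.5249, 0.2235, 0.0652]
tool_rot: [[0.958, 0.287, 0.001], [0.287, -0.958, 0.001], [0.001, -0.0, -1.0]]
force: [0.9, -0.1, 0.6]
grip_width: 0.0001
grasp_force: 0.0
```

Emit:
play_rows(
  deltas=[
    [[0, 0, 0.05], [0, 0, 0], -1],
    [[0, 0, 0.08], [0, 0, 0], -1],
    [[0, 0, 0.1], [0, 0, 0], -1],
    [[0, 0, 0.1], [0, 0, 0], -1],
  ],
)

```text
time: 13.42
tcp_pos: [0.5242, 0.2232, 0.0542]
tool_rot: [[0.958, 0.288, -0.0], [0.288, -0.958, -0.0], [-0.0, 0.0, -1.0]]
force: [0.2, 0.2, 0.1]
grip_width: -0.0
grasp_force: 0.0
```

Emit:
play_rows(
  deltas=[
    [[0, 0, 0.02], [0, 0, 0], -1],
    [[0, 0, 0.03], [0, 0, 0], -1],
    [[0, 0, 0.035], [0, 0, 0], -1],
    [[0, 0, 0.035], [0, 0, 0], -1],
  ],
)

```text
time: 13.92
tcp_pos: [0.5242, 0.2233, 0.0507]
tool_rot: [[0.958, 0.288, -0.0], [0.288, -0.958, -0.0], [-0.0, -0.0, -1.0]]
force: [0.7, -0.1, -0.7]
grip_width: -0.0002
grasp_force: 0.0
```

Emit:
play_rows(
  deltas=[
    [[0, 0, 0.01], [0, 0, 0], -1],
    [[0, 0, 0.01], [0, 0, 0], -1],
  ],
)

```text
time: 14.18
tcp_pos: [0.5244, 0.2233, 0.0502]
tool_rot: [[0.958, 0.288, 0.0], [0.288, -0.958, -0.0], [0.0, 0.0, -1.0]]
force: [-2.2, -1.0, 4.2]
grip_width: -0.0
grasp_force: 2.3
```

Contact where expected (TCP 50 mm up, shut tips 8 mm ahead). Press to about 10 N, then slide 42 mm forward.

Emit:
play_rows(
  deltas=[
    [[0, 0, 0.006], [0, 0, 0], -1],
    [[0, 0, 0.006], [0, 0, 0], -1],
  ],
)

```text
time: 14.42
tcp_pos: [0.5244, 0.2233, 0.0501]
tool_rot: [[0.958, 0.288, 0.001], [0.288, -0.958, -0.0], [0.001, 0.0, -1.0]]
force: [-3.3, -1.8, 11.0]
grip_width: 0.0002
grasp_force: 5.3
```

Emit:
play_rows(
  deltas=[
    [[-0.02, 0, 0], [0, 0, 0], -1],
    [[-0.05, 0, 0], [0, 0, 0], -1],
    [[-0.1, 0, 0], [0, 0, 0], -1],
    [[-0.15, 0, 0], [0, 0, 0], -1],
    [[-0.15, 0, 0], [0, 0, 0], -1],
  ],
)

```text
time: 15.05
tcp_pos: [0.511, 0.2196, 0.0501]
tool_rot: [[0.958, 0.288, 0.003], [0.288, -0.958, 0.001], [0.003, -0.001, -1.0]]
force: [2.0, 0.8, 7.3]
grip_width: 0.0002
grasp_force: 3.8
```

Emit:
play_rows(
  deltas=[
    [[-0.04, 0, 0.002], [0, 0, 0], -1],
    [[-0.1, 0, 0.003], [0, 0, 0], -1],
    [[-0.16, 0, 0.003], [0, 0, 0], -1],
    [[-0.22, 0, 0.003], [0, 0, 0], -1],
    [[-0.27, 0, 0.003], [0, 0, 0], -1],
    [[-0.27, 0, 0.003], [0, 0, 0], -1],
  ],
)

```text
time: 15.8
tcp_pos: [0.4855, 0.2121, 0.0501]
tool_rot: [[0.958, 0.288, 0.004], [0.288, -0.958, 0.002], [0.004, -0.001, -1.0]]
force: [1.8, -0.1, 8.6]
grip_width: 0.0001
grasp_force: 4.6
```

```bash
python3 - <<'E'
from h import *
save('side','s3.png'); im=cv2.imread('pics/s3.png')[245:345,180:310]
cv2.imwrite('pics/s3c.png',cv2.resize(im,(780,600),interpolation=cv2.INTER_CUBIC))
o=get_obs();print(o['time'],o['tcp_pos'],o['force'])
E
```

```text
15.85 [0.48552523 0.21209929 0.05007908] [ 2.03225594 -0.36118176 10.08620944]
```

View pics/s3c.png

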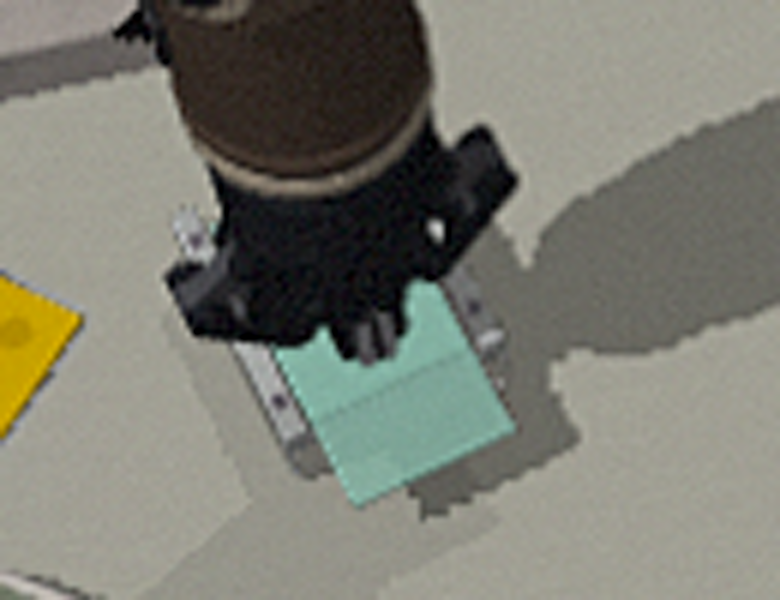

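The plate is drawn out, front corners at crop (360,506) and (516,430). Checking against the expected overhang.

```bash
python3 - <<'E'
from h import *
np.set_printoptions(precision=4,suppress=True)
p=camera_params('side')
a,b=[at(p,(u/6+180-.4,v/6+245-.4),.042) for u,v in [(360,506),(516,430)]]
n=np.array([-(a-b)[1],(a-b)[0]]);print(a,b,'mid',(a+b)/2,np.linalg.norm(a-b),np.degrees(np.arctan2(n[1],n[0])))
# lip check: plate original front
c=np.array([.514,.2193]);y=np.radians(16.65);f=np.array([np.cos(y),np.sin(y)])
print('drawn', (c-((a+b)/2)[:2])@f-.045, 'lateral',(((a+b)/2)[:2]-c)@[-f[1],f[0]])
E
```

```text
[0.4244 0.2243 0.042 ] [0.4422 0.1652 0.042 ] mid [0.4333 0.1948 0.042 ] 0.06169191045944216 -163.23263630691153
drawn 0.039395461460226947 lateral -0.00038206786524088283
```

Drawn out 40 mm, no slip, laterally true. Now lift, open, back up 40 mm and measure the plate's centre line numerically in the wrist view.

Emit:
play_rows(
  deltas=[
    [[0, 0, -0.2], [0, 0, 0], -1],
    [[0, 0, -0.5], [0, 0, 0], -1],
    [[-0.2, 0.01, -0.7], [0, 0, 0], 1],
    [[-0.4, 0.01, -0.7], [0, 0, 0], 1],
    [[-0.4, 0.01, -0.7], [0, 0, 0], 1],
    [[-0.4, 0.01, -0.7], [0, 0, 0], 1],
    [[-0.4, 0.01, -0.7], [0, 0, 0], 1],
  ],
)

```text
time: 16.73
tcp_pos: [0.4464, 0.1989, 0.1186]
tool_rot: [[0.958, 0.287, -0.0], [0.287, -0.958, 0.0], [-0.0, -0.0, -1.0]]
force: [0.4, 0.9, -0.3]
grip_width: 0.0851
grasp_force: 0.0
```

```bash
python3 - <<'E'
from h import *
import json
np.set_printoptions(precision=4,suppress=True)
# calibration check: released cover (w2), tool y=0 at plate centre
p2=json.load(open('pw2.json')); t2=np.array([.5464,-.2123,.1033]); R2=np.array([[.993,-.116,0],[-.116,-.993,0],[0,0,-1.]])
print('w2 predicted centre',proj(p2,t2+R2@[0,0,t2[2]-.006]),'seen 322.5,240')
o=get_obs();p=camera_params('wrist'); im=save('wrist','w4.png').astype(int)
R=np.array(o['tool_rot']); t=np.array(o['tcp_pos']); print(o['time'],t,np.degrees(np.arctan2(R[1,0],R[0,0])),o['grip_width'])
m=((im[:,:,1]-im[:,:,0])>25).astype(np.uint8); m=cv2.morphologyEx(m,cv2.MORPH_OPEN,np.ones((3,3),np.uint8))
r=np.where(m.sum(1)>30)[0]; print('rows',r.min(),r.max())
for v in range(r.min()+2,r.max()+1,12):
    c=np.where(m[v])[0]; a=R.T@(at(p,(c.min()-.5,v),.042)-t); b=R.T@(at(p,(c.max()+.5,v),.042)-t)
    print(v,c.min(),c.max(),a,b,'mid',(a[1]+b[1])/2)
for v in (r.min(),r.max()):
    c=np.where(m[v])[0]; print('edge',R.T@(at(p,(c.mean(),v),.042)-t))
E
```

```text
w2 predicted centre [321.0765 245.5686] seen 322.5,240
16.725 [0.4464 0.1989 0.1186] 16.702871445470503 0.08508434179213478
rows 68 272
70 267 371 [ 0.113  -0.0318  0.0766] [0.113  0.0297 0.0765] mid -0.0010459325600192283
82 267 371 [ 0.1064 -0.032   0.0766] [0.1064 0.0299 0.0765] mid -0.001054221526896739
94 268 370 [ 0.0997 -0.0317  0.0766] [0.0997 0.0295 0.0765] mid -0.0010625339417966468
106 268 370 [ 0.0929 -0.0319  0.0766] [0.0929 0.0298 0.0765] mid -0.0010717579849770544
118 268 370 [ 0.086  -0.0321  0.0766] [0.086  0.03   0.0765] mid -0.0010814606152811934
130 269 369 [ 0.0791 -0.0318  0.0766] [0.0791 0.0296 0.0765] mid -0.0010912037028905763
142 267 369 [ 0.072  -0.0333  0.0766] [0.072  0.0298 0.0766] mid -0.0017168354331197708
154 268 369 [ 0.0648 -0.0329  0.0766] [0.0648 0.0301 0.0766] mid -0.0014230935464742567
166 268 368 [ 0.0575 -0.0332  0.0766] [0.0575 0.0297 0.0766] mid -0.0017496427999027786
178 269 368 [ 0.0501 -0.0329  0.0766] [0.0501 0.03   0.0766] mid -0.0014519639554504329
190 270 368 [ 0.0425 -0.0325  0.0766] [0.0426 0.0302 0.0766] mid -0.0011493704636084331
202 270 367 [ 0.0349 -0.0329  0.0766] [0.0349 0.0299 0.0766] mid -0.0014834302748062758
214 271 367 [ 0.027  -0.0325  0.0766] [0.0271 0.0302 0.0766] mid -0.0011762191102802338
226 271 366 [ 0.0191 -0.0328  0.0766] [0.0191 0.0298 0.0766] mid -0.001517671184128466
238 272 366 [ 0.011  -0.0325  0.0766] [0.011  0.0301 0.0766] mid -0.001205497925434642
250 272 365 [ 0.0027 -0.0329  0.0766] [0.0027 0.0297 0.0766] mid -0.0015549025166324542
262 273 365 [-0.0058 -0.0325  0.0766] [-0.0057  0.0301  0.0766] mid -0.0012374045323089687
edge [ 0.114  -0.001   0.0765]
edge [-0.0129 -0.0016  0.0766]
```

Wrist says the plate's centre line is at tool y ≈ -1.3 mm, with a camera bias of about 1 mm. I'll lower to just above the plate and compare the gaps to the fingers directly.

Emit:
play_rows(
  deltas=[
    [[0, -0.015, 0.3], [0, 0, 0], 1],
    [[0, -0.015, 0.6], [0, 0, 0], 1],
    [[0, -0.015, 0.7], [0, 0, 0], 1],
    [[0, -0.015, 0.7], [0, 0, 0], 1],
    [[0, -0.015, 0.7], [0, 0, 0], 1],
  ],
)

```text
time: 17.4
tcp_pos: [0.4462, 0.2005, 0.0497]
tool_rot: [[0.958, 0.288, 0.001], [0.288, -0.958, 0.001], [0.001, -0.0, -1.0]]
force: [0.3, 0.2, 0.7]
grip_width: 0.0855
grasp_force: 0.0
```

```bash
python3 - <<'E'
from h import *
np.set_printoptions(precision=4,suppress=True,linewidth=200)
o=get_obs();p=camera_params('wrist'); im=save('wrist','w5.png').astype(int)
R=np.array(o['tool_rot']); t=np.array(o['tcp_pos']); print(o['time'],t,o['grip_width'])
g=((im[:,:,1]-im[:,:,0])>25); 
for v in range(270,350,8):
    c=np.where(g[v])[0]; s=im[v].sum(1)
    print(v,'green',(c.min(),c.max()) if len(c)>20 else None,'L',s[200:250:3],'R',s[395:445:3])
E
```

```text
17.4 [0.4462 0.2005 0.0497] 0.08551259853704174
270 green (np.int64(252), np.int64(389)) L [394 396 396 393 394 393 394 393 394 392 396 396 397 402 369 370 371] R [267 272 266 268 272 271 272 267 270 273 272 274 268 271 269 270 270]
278 green (np.int64(253), np.int64(388)) L [395 391 390 393 391 391 390 390 394 390 389 391 392 367 370 369 367] R [265 268 271 269 267 272 268 270 270 273 266 273 270 268 268 273 270]
286 green (np.int64(253), np.int64(388)) L [365 368 363 364 366 379 388 388 391 390 388 388 388 397 363 370 369] R [271 268 269 269 266 268 270 254 262 271 270 271 267 269 272 269 269]
294 green (np.int64(254), np.int64(387)) L [374 170 156 157 156  22  10  55 390 389 391 390 391 391 363 364 361] R [393 388 385 391 397 400 390 390 238 289   0   4 134 156 158 155 260]
302 green (np.int64(254), np.int64(387)) L [160 160 171  24  44  16  25  23 387 390 387 389 391 390 395 365 367] R [392 390 392 388 388 388 390 390 391   0  19  35  21  15 163 165 168]
310 green (np.int64(255), np.int64(386)) L [165   6  33  24  21  35  38  27 302 367 366 368 367 390 394 365 363] R [389 390 392 392 392 393 388 391 400   1  25  30  31  32  30  22 181]
318 green (np.int64(255), np.int64(386)) L [ 27  28  19  32  24  37  38  18 131 369 363 364 365 364 365 365 367] R [388 388 390 392 386 388 389 390 411  12  18  34  25  18  27  15  22]
326 green None L [ 31  30  31  24  16  21  22  32   0 376 365 364 367 365 367 365 365] R [386 389 390 387 388 386 388 390 296  32  24  26  29  29  35  29  19]
334 green None L [  9  13  15  31  23  31  25  27  40 371 365 364 363 365 365 365 364] R [387 387 387 387 385 388 388 388 380  27  27  17  15  26   5  25  23]
342 green None L [ 21   1  17  17  29  19  22  20 377 363 360 363 364 365 365 365 364] R [387 387 387 388 384 383 389 388 387 338  13  29  35  16  10  12  22]
```

```bash
python3 - <<'E'
import cv2
im=cv2.imread('pics/w5.png')[130:380,160:490]
cv2.imwrite('pics/w5c.png',cv2.resize(im,(792,600),interpolation=cv2.INTER_CUBIC))
E
```

```text
(no output)
```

View pics/w5c.png

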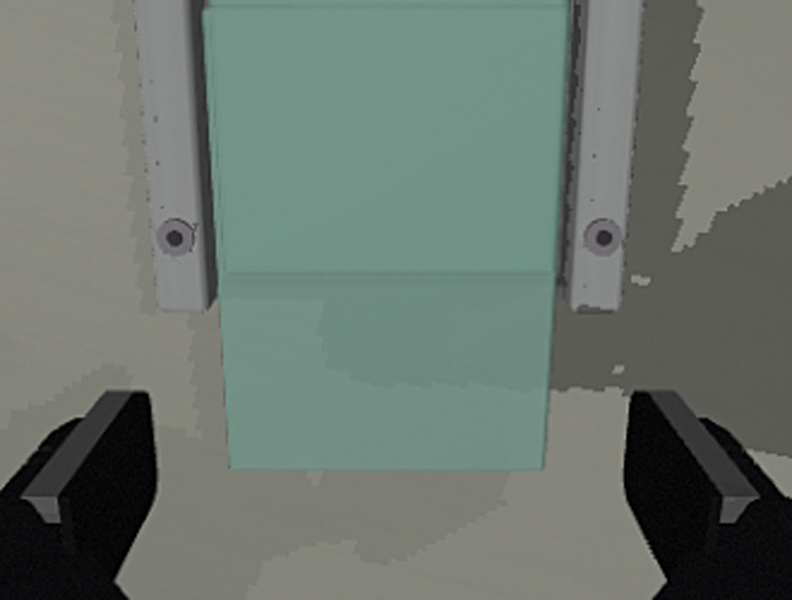

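The crop shows the plate's front edge at crop row 467, centred at column 387, and the finger pads at columns 152 and 629 (mid 390). The plate is about 0.6 mm left, and the pads are clear of the cheeks, whose fronts are at row 310. Lower and pinch.

Emit:
play_rows(
  deltas=[
    [[0, -0.006, 0.1], [0, 0, 0], 1],
    [[0, -0.006, 0.2], [0, 0, 0], 0.8],
    [[0, -0.006, 0.2], [0, 0, 0], 0.7],
    [[0, -0.006, 0.2], [0, 0, 0], 0.65],
    [[0, -0.006, 0.2], [0, 0, 0], 0.6],
    [[0, -0.006, 0.2], [0, 0, 0], 0.55],
    [[0, -0.006, 0.2], [0, 0, 0], 0.5],
    [[0, -0.006, 0.2], [0, 0, 0], 0.45],
    [[0, -0.006, 0.2], [0, 0, 0], 0.3],
    [[0, -0.006, 0.2], [0, 0, 0], -0.2],
    [[0, -0.006, 0.2], [0, 0, 0], -1],
    [[0, -0.006, 0.2], [0, 0, 0], -1],
  ],
  grip_force=60,
)

```text
time: 18.95
tcp_pos: [0.4455, 0.2008, 0.029]
tool_rot: [[0.958, 0.288, 0.0], [0.288, -0.958, 0.0], [0.0, -0.0, -1.0]]
force: [-0.3, 0.3, 6.5]
grip_width: 0.0617
grasp_force: 64.0
```

```bash
python3 - <<'E'
from h import *
np.set_printoptions(precision=4,suppress=True)
o=get_obs();p=camera_params('wrist'); im=save('wrist','w6.png').astype(int)
R=np.array(o['tool_rot']); t=np.array(o['tcp_pos']); print(o['time'],t,o['grip_width'],o['grasp_force'],o['force'])
g=((im[:,:,1]-im[:,:,0])>25)
for v in range(150,350,20):
    c=np.where(g[v])[0]; print(v,(c.min(),c.max(),len(c)) if len(c)>20 else None)
E
```

```text
18.95 [0.4455 0.2008 0.029 ] 0.061735209405525106 63.98712515830994 [-0.3221  0.2788  6.4982]
150 (np.int64(233), np.int64(410), 178)
170 (np.int64(234), np.int64(409), 176)
190 (np.int64(236), np.int64(408), 173)
210 (np.int64(237), np.int64(406), 170)
230 (np.int64(239), np.int64(405), 167)
250 (np.int64(241), np.int64(402), 162)
270 (np.int64(242), np.int64(402), 161)
290 (np.int64(244), np.int64(400), 157)
310 (np.int64(247), np.int64(397), 151)
330 (np.int64(249), np.int64(395), 147)
```

Emit:
play_rows(
  deltas=[
    [[0, 0, -0.04], [0, 0, 0], -1],
    [[0, 0, -0.1], [0, 0, 0], -1],
    [[0, 0, -0.25], [0, 0, 0], -1],
    [[0, 0, -0.5], [0, 0, 0], -1],
    [[0, 0, -0.8], [0, 0, 0], -1],
    [[0, 0, -0.8], [0, 0, 0], -1],
    [[0, 0, -0.8], [0, 0, 0], -1],
  ],
)

```text
time: 19.88
tcp_pos: [0.4453, 0.2004, 0.109]
tool_rot: [[0.958, 0.287, 0.0], [0.287, -0.958, -0.0], [0.0, 0.0, -1.0]]
force: [0.4, -0.1, -0.6]
grip_width: 0.0617
grasp_force: 65.3
```

```bash
python3 - <<'E'
from h import *
np.set_printoptions(precision=4,suppress=True)
o=get_obs();p=camera_params('wrist'); im=save('wrist','w7.png').astype(int)
R=np.array(o['tool_rot']); t=np.array(o['tcp_pos']); print(o['time'],t,o['grip_width'],o['grasp_force'],o['force'],o['wrist_torque'])
g=((im[:,:,1]-im[:,:,0])>25)
r=np.where(g.sum(1)>100)[0];print(r.min(),r.max())
for v in range(150,350,20):
    c=np.where(g[v])[0]; print(v,(c.min(),c.max(),len(c)) if len(c)>20 else None)
g0=np.zeros_like(g)
E
```

```text
19.875 [0.4453 0.2004 0.109 ] 0.061676655202968195 65.27243971824646 [ 0.4158 -0.109  -0.574 ] [-0.0161  0.0155  0.0018]
64 347
150 (np.int64(235), np.int64(409), 175)
170 (np.int64(236), np.int64(408), 173)
190 (np.int64(237), np.int64(407), 171)
210 (np.int64(238), np.int64(405), 168)
230 (np.int64(240), np.int64(404), 165)
250 (np.int64(241), np.int64(403), 163)
270 (np.int64(243), np.int64(401), 159)
290 (np.int64(244), np.int64(400), 157)
310 (np.int64(247), np.int64(397), 151)
330 (np.int64(249), np.int64(395), 147)
```

Held firmly, with a droop of about 1–2°. Carry it to the beaker at a moderate speed.

Emit:
play_rows(
  deltas=[
    [[0, 0.15, 0], [0, 0, 0], -1],
    [[0, 0.4, 0], [0, 0, 0], -1],
    [[0.01, 0.7, 0], [0, 0, 0], -1],
    [[0.01, 0.95, 0], [0, 0, 0], -1],
  ],
)

```text
time: 20.42
tcp_pos: [0.4737, 0.1076, 0.1081]
tool_rot: [[0.958, 0.287, -0.001], [0.287, -0.958, -0.001], [-0.002, 0.0, -1.0]]
force: [1.2, -0.3, -0.4]
grip_width: 0.062
grasp_force: 65.3
```

Emit:
play_rows(
  deltas=[
    [[0, 0.3, 0], [0, 0, 0], -1],
    [[0, 0.6, 0], [0, 0, 0], -1],
    [[0.01, 0.85, 0], [0, 0, 0], -1],
    [[0.01, 0.95, 0], [0, 0, 0], -1],
  ],
)

```text
time: 20.92
tcp_pos: [0.5018, 0.0168, 0.1082]
tool_rot: [[0.959, 0.285, -0.001], [0.285, -0.959, -0.001], [-0.002, 0.0, -1.0]]
force: [0.3, 0.1, -0.8]
grip_width: 0.062
grasp_force: 65.3
```

Emit:
play_rows(
  deltas=[
    [[0, 0.2, 0], [0, 0, 0.05], -1],
    [[0, 0.35, 0], [0, 0, 0.1], -1],
    [[0, 0.42, 0], [0, 0, 0.15], -1],
    [[0, 0.42, 0], [0, 0, 0.186], -1],
    [[0, 0.42, 0], [0, 0, 0.186], -1],
  ],
)

```text
time: 21.55
tcp_pos: [0.514, -0.021, 0.1088]
tool_rot: [[1.0, -0.002, -0.0], [-0.002, -1.0, -0.0], [-0.0, 0.0, -1.0]]
force: [0.3, -0.4, 0.2]
grip_width: 0.062
grasp_force: 65.3
```

```bash
python3 - <<'E'
from h import *
np.set_printoptions(precision=4,suppress=True)
o=get_obs();p=camera_params('wrist'); im=save('wrist','w8.png').astype(int); save('side','s8.png'); save('scene','c8.png')
R=np.array(o['tool_rot']); t=np.array(o['tcp_pos']); print(o['time'],t,R[:,0],o['grasp_force'])
g=((im[:,:,1]-im[:,:,0])>25); r=np.where(g.sum(1)>100)[0]
for v in (r.min(),r.max()):
    c=np.where(g[v])[0]; print(v,c.min(),c.max(),at(p,(c.mean(),v),t[2]+.013))
a=cv2.imread('pics/s8.png')[200:300,270:400]; b=cv2.imread('pics/c8.png')[180:280,270:400]
cv2.imwrite('pics/v8.png',np.hstack([cv2.resize(x,(390,300),interpolation=cv2.INTER_CUBIC) for x in (a,b)]))
E
```

```text
21.55 [ 0.514  -0.021   0.1088] [ 1.     -0.0019 -0.0003] 65.26342749595642
128 257 408 [ 0.5896 -0.0302  0.1218]
347 250 395 [ 0.5023 -0.0221  0.1218]
```

View pics/v8.png

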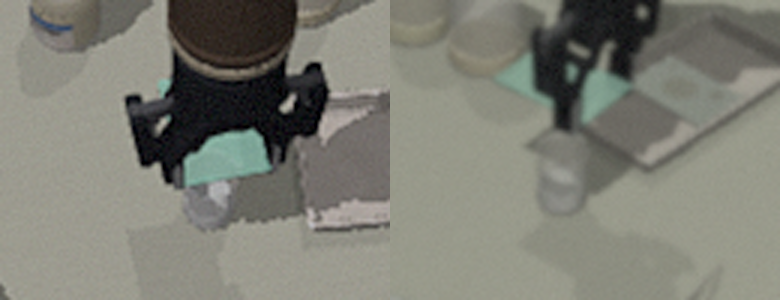

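The left half (side view) shows the beaker under the plate's front, its foot's near edge at side pixel about (338,275). The right half (scene) shows the plate held level above it. A quick check of the beaker's position from that foot pixel:

```bash
python3 - <<'E'
from h import *
p=camera_params('side')
print('foot near edge',at(p,(338.0,275.0),0),'expected pixel of foot near edge if centre (.545,-.021) r .02:',proj(p,(.525,-.021,0)), 'left/right body mid-height',at(p,(270+184/3,200+205/3),.02),at(p,(270+231/3,200+205/3),.02))
E
```

```text
foot near edge [ 0.52996142 -0.01493231  0.        ] expected pixel of foot near edge if centre (.545,-.021) r .02: [341.04774748 276.37649539] left/right body mid-height [ 0.53954795 -0.00104985  0.02      ] [ 0.53212833 -0.03601068  0.02      ]
```

Emit:
play_rows(
  deltas=[
    [[0, 0, 0.1], [0, 0, 0], -1],
    [[0, 0, 0.25], [0, 0, 0], -1],
    [[0, 0, 0.4], [0, 0, 0], -1],
    [[0, 0, 0.48], [0, 0, 0], -1],
    [[0, 0, 0.5], [0, 0, 0], -1],
    [[0, 0, 0.5], [0, 0, 0], -1],
  ],
)

```text
time: 22.45
tcp_pos: [0.5141, -0.0209, 0.0589]
tool_rot: [[1.0, -0.0, 0.0], [-0.0, -1.0, 0.0], [0.0, -0.0, -1.0]]
force: [-0.3, 0.0, 0.0]
grip_width: 0.062
grasp_force: 65.3
```

Emit:
play_rows(
  deltas=[
    [[0, -0.01, 0.03], [0, 0, 0], -1],
    [[0, -0.01, 0.06], [0, 0, 0], -1],
    [[0, -0.01, 0.075], [0, 0, 0], -1],
    [[0, -0.01, 0.075], [0, 0, 0], -1],
  ],
)

```text
time: 22.95
tcp_pos: [0.514, -0.0199, 0.0513]
tool_rot: [[1.0, -0.0, -0.0], [-0.0, -1.0, -0.0], [-0.0, 0.0, -1.0]]
force: [-0.2, 0.3, -0.2]
grip_width: 0.0617
grasp_force: 65.3
```

Emit:
play_rows(
  deltas=[
    [[0, 0, 0.006], [0, 0, 0], -1],
    [[0, 0, 0.012], [0, 0, 0], -1],
    [[0, 0, 0.012], [0, 0, 0], -1],
  ],
)

```text
time: 23.32
tcp_pos: [0.514, -0.0199, 0.0502]
tool_rot: [[1.0, -0.0, -0.0], [-0.0, -1.0, -0.0], [-0.0, 0.0, -1.0]]
force: [-0.3, 0.3, -0.6]
grip_width: 0.062
grasp_force: 65.3
```

Emit:
play_rows(
  deltas=[
    [[0, 0, 0.005], [0, 0, 0], -1],
    [[0, 0, 0.01], [0, 0, 0], -1],
    [[0, 0, 0.01], [0, 0, 0], -1],
  ],
)

```text
time: 23.7
tcp_pos: [0.514, -0.0199, 0.0491]
tool_rot: [[1.0, -0.001, -0.0], [-0.001, -1.0, -0.0], [-0.0, 0.0, -1.0]]
force: [-0.5, 0.5, -0.5]
grip_width: 0.0619
grasp_force: 65.3
```

Emit:
play_rows(
  deltas=[
    [[0, 0, 0.004], [0, 0, 0], -1],
    [[0, 0, 0.008], [0, 0, 0], -1],
    [[0, 0, 0.008], [0, 0, 0], -1],
  ],
)

```text
time: 24.08
tcp_pos: [0.5141, -0.0199, 0.0484]
tool_rot: [[1.0, -0.0, 0.0], [-0.0, -1.0, -0.0], [0.0, 0.0, -1.0]]
force: [-0.3, -0.6, -0.5]
grip_width: 0.0619
grasp_force: 65.3
```

Emit:
play_rows(
  deltas=[
    [[0, 0, 0.003], [0, 0, 0], -1],
    [[0, 0, 0.005], [0, 0, 0], -1],
    [[0, 0, 0.005], [0, 0, 0], -1],
  ],
)

```text
time: 24.45
tcp_pos: [0.5141, -0.0199, 0.0481]
tool_rot: [[1.0, -0.0, 0.0], [-0.0, -1.0, -0.0], [0.0, 0.0, -1.0]]
force: [-1.1, 0.0, 5.2]
grip_width: 0.062
grasp_force: 65.7
```

Emit:
play_rows(
  deltas=[
    [[0, 0, 0.003], [0, 0, 0], -1],
    [[0, 0, 0.005], [0, 0, 0], -1],
    [[0, 0, 0.005], [0, 0, 0], -1],
  ],
)

```text
time: 24.82
tcp_pos: [0.5142, -0.0199, 0.0479]
tool_rot: [[1.0, -0.0, 0.0], [-0.0, -1.0, -0.0], [0.0, 0.0, -1.0]]
force: [-2.8, -0.1, 9.2]
grip_width: 0.0617
grasp_force: 66.0
```

Contact with the rim at the expected height. Relax the push, cut the grip, release, lift away.

Emit:
play_rows(
  deltas=[
    [[0, 0, -0.006], [0, 0, 0], -1],
    [[0, 0, -0.006], [0, 0, 0], -1],
  ],
  grip_force=20,
)

```text
time: 25.08
tcp_pos: [0.5141, -0.0199, 0.0481]
tool_rot: [[1.0, -0.0, 0.0], [-0.0, -1.0, -0.0], [0.0, 0.0, -1.0]]
force: [-1.4, 0.3, 4.7]
grip_width: 0.0616
grasp_force: 65.7
```

Emit:
play_rows(
  deltas=[
    [[0, 0, 0], [0, 0, 0], 0.46],
    [[0, 0, 0], [0, 0, 0], 0.55],
    [[0, 0, 0], [0, 0, 0], 0.7],
    [[0, 0, 0], [0, 0, 0], 0.85],
    [[0, 0, 0], [0, 0, 0], 1],
    [[0, 0, 0], [0, 0, 0], 1],
    [[0, 0, 0], [0, 0, 0], 1],
  ],
)

```text
time: 25.95
tcp_pos: [0.514, -0.0199, 0.048]
tool_rot: [[1.0, -0.0, -0.0], [-0.0, -1.0, -0.0], [-0.0, 0.0, -1.0]]
force: [-0.2, 0.2, -0.1]
grip_width: 0.0852
grasp_force: 0.0
```

Emit:
play_rows(
  deltas=[
    [[0, 0, -0.1], [0, 0, 0], 1],
    [[0, 0, -0.3], [0, 0, 0], 1],
    [[0, 0, -0.7], [0, 0, 0], 1],
    [[0, 0, -1], [0, 0, 0], 1],
    [[0, 0, -1], [0, 0, 0], 1],
    [[0, 0, -1], [0, 0, 0], 1],
  ],
)

```text
time: 26.7
tcp_pos: [0.5138, -0.0201, 0.1479]
tool_rot: [[1.0, -0.001, -0.0], [-0.001, -1.0, -0.0], [-0.0, 0.0, -1.0]]
force: [-0.1, -0.3, -0.2]
grip_width: 0.0856
grasp_force: 0.0
```

```bash
python3 - <<'E'
from h import *
np.set_printoptions(precision=4,suppress=True)
o=get_obs();p=camera_params('wrist'); im=save('wrist','w9.png'); 
t=np.array(o['tcp_pos']); print(o['time'],t,o['grip_width'])
i=im.astype(int); g=((i[:,:,1]-i[:,:,0])>20).astype(np.uint8)
n,l,s,c=cv2.connectedComponentsWithStats(g)
for k in np.argsort(-s[1:,4])[:3]+1:
    q=cv2.minAreaRect(np.argwhere(l==k)[:,::-1].astype(np.float32)); b=cv2.boxPoints(q)
    P=np.array([at(p,x,.061) for x in b]); print(s[k],b.round().tolist(),P.mean(0),[round(np.linalg.norm(P[j]-P[j-1]),4) for j in range(4)])
E
```

```text
26.7 [ 0.5138 -0.0201  0.1479] 0.0856282275276899
[  273   136    98   131 12202] [[273.0, 136.0], [370.0, 136.0], [370.0, 266.0], [273.0, 266.0]] [ 0.5457 -0.0204  0.061 ] [np.float64(0.0884), np.float64(0.0621), np.float64(0.0883), np.float64(0.0687)]
[   0  177   80  121 5976] [[-28.0, 201.0], [28.0, 174.0], [79.0, 280.0], [24.0, 307.0]] [0.5184 0.1973 0.061 ] [np.float64(0.0862), np.float64(0.0538), np.float64(0.0814), np.float64(0.0578)]
```

```bash
python3 - <<'E'
from h import *
p=camera_params('wrist'); i=cv2.imread('pics/w9.png').astype(int); g=(i[:,:,1]-i[:,:,2])>20
for v in range(140,266,20):
    c=np.where(g[v,240:400])[0]+240; a,b=[at(p,(x,v),.061) for x in (c.min()-.5,c.max()+.5)]
    print(v,c.min(),c.max(),'width',round(a[1]-b[1],4),'x',a[0].round(4),'mid y',((a+b)/2)[1].round(4))
E
```

```text
140 273 370 width 0.0627 x 0.587 mid y -0.0204
160 274 370 width 0.063 x 0.5744 mid y -0.0207
180 275 369 width 0.0626 x 0.5615 mid y -0.0207
200 275 368 width 0.0629 x 0.5482 mid y -0.0204
220 276 367 width 0.0625 x 0.5346 mid y -0.0204
240 277 367 width 0.0629 x 0.5204 mid y -0.0207
260 278 366 width 0.0626 x 0.5058 mid y -0.0207
```

Emit:
play_rows(
  deltas=[
    [[-0.3, 0, -0.6], [0, 0, 0], 1],
    [[-0.3, 0, -0.9], [0, 0, 0], 1],
    [[-0.3, 0, -0.9], [0, 0, 0], 1],
    [[-0.3, 0, -0.9], [0, 0, 0], 1],
  ],
)

```text
time: 27.25
tcp_pos: [0.4835, -0.02, 0.2367]
tool_rot: [[1.0, -0.001, -0.002], [-0.001, -1.0, 0.0], [-0.002, -0.0, -1.0]]
force: [0.1, 0.5, -0.2]
grip_width: 0.0854
grasp_force: 0.0
```

The plate's width is uniform along its length, so it lies flat at rim height, centred on the mouth. Handing in.

```bash
python3 -c "
from station import *
print(hand_in())"
```

```text
the job is handed in; nothing more can be done
None
```

The job is handed in at about 27 s of the 64 s allowed: the dirty cover lies flat in the tray and the clean plate lies level over the beaker, centred on its mouth by my measurements (the judge gave no verdict).

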